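# Take the die section out of the vise and tip its stepped face up to inspect it

### The arm

A 6-joint arm with a two-finger parallel gripper is mounted at the origin on the work surface. World frame = base frame: x ahead of the robot, y to its left, z up, the work surface at z = 0. Lengths are in m, angles in rad, forces in N, time in s.
With the tool pointing down it reaches from about 0.35 to 0.775 m from the base axis. Payload 5.5 kg.
Tool frame: the origin (TCP) lies midway between the tips of the shut fingers; the grasp point (between the pads) lies 19 mm behind it; x points along the fingers, y is the direction in which the jaws open and shut, and the axes are right-handed (so a half turn about x gives the same grasp; the last joint's range is limited). The gripper opens to 85 mm and grips with 20 to 120 N. Pads are 22 mm wide; open, the fingers measure 114 mm over their backs; the gripper's body (76 mm by 85 mm) begins 54 mm behind the grasp point. The pads swing forward as they close: fully open they stand 13 mm farther back than shut.
Start: joints at [-1.293, 0.313, 0.046, 1.304, 0, 1.431], TCP at [0.233, -0.526, 0.195] pointing down, gripper open.
Joint ranges: [-2.76, 2.76], [-0.86, 1.69], [-1.03, 1.26], [-2.2, 2.34], [-1.47, 1.5], [-3.14, 3.14]. Speed limits (rad/s): [2.57, 2.57, 3.14, 3.14, 3.14, 3.14].

### API

Orientations are given as a unit quaternion [w, x, y, z].
In Python, from workcell import env, optics, order, models gives the robot as it stands. The module is installed in compiled form; this text tells all that it offers.
- The arm moves only by the tool servo_tool, never from a script. Its argument "moves" is a list of rows, each a list of 5 numbers: the shift along the tool's x, y, z in cm, then the turn about the tool's x in rad, then the closure, from -1 (fully open) to 1 (shut). A call has exactly 10 rows; each row shifts and turns the commanded pose from where the row before left it, along the tool's axes as they then stand; what a row does not reach is not made up. A row lasts 1/8 s, in which the tool goes at most 62.5 mm and 10.7 degrees, less where a joint would pass 70% of its speed; a pose out of reach is approached as far as the arm can. A call is refused whole if a number of a shift passes 6.25 or a number of a turn 0.188, either way. A call with a gripper value outside its range is refused whole. The fingers move at their own pace and stop on an object; "grip_force" is the grip in N (left out, the last holds). Time passes only in rows, so rows that do not move let the fingers close, or fill a call up. It gives the time, the measured TCP pose, the force and the opening at its end, in the units of the state.
- env.get_state(): the state, without advancing time (a new reading comes with each control period).
- optics.read_camera(name): name is "scene" or "top"; returns a dict with "pixels" (420x560x3 uint8, blue, green, red), "vertical_fov" (degrees; the focal length in pixels is half the picture's height over the tangent of half this angle, whatever the lens; pixels are square), "cx", "cy" (the principal point, pixels), "extrinsics" (4x4, takes a point from world to camera coordinates). Camera axes: x right, y up, looking along -z (the intrinsics and any distortion apply to the point x, -y, -z); pixel columns grow to the right and rows downward; lengths in m; the calibration is good to about 2 mm. A picture is of the moment at which its call begins. There is no depth.
- order.hand_in(): hands the job in, once; it reports no verdict.
Trained networks look in a picture, given as the dict that the camera call returned (one of the last four; its "shot" number tells which), for a name from the list of things; names that differ only in an ending like _2 or _b are one class to them, and where a whole thing is asked for, a point or a joint stands for the part that bears it (a point fixed in the world has none). Each returns a list of dicts, best first, with "conf" (0 to 1); they miss things now and then, are a little off and sometimes report something else, mostly with a low value. They report only what shows in the picture. A call takes as long as a camera call. They do not tell look-alikes from the thing itself.
- models.outline_of(name, picture): "pixels" (420x560 bool, what is visible of it) and "location" ([column, row] in pixels, amid what is visible of it).
- models.pinpoint(name, picture): "location" ([column, row] in pixels: a listed point, or the origin of a listed thing).
The state is a dict: "clock": time; "joint_pos": joint angles; "qvel": joint speeds; "tau": joint torques, N m; "tcp_pos": TCP position; "orientation": TCP orientation; "wrist_force": force on the tool from outside, world axes, zero at the start; "ft_torque": the same for the moment, N m; "finger_gap": finger opening in m.
Only numpy, scipy, OpenCV 4.12 (cv2) and the standard library are available. Lean on these libraries where they do the work, as an engineer would, in place of code of your own. Each camera call takes 0.05 s, during which the arm holds its last target.

### The job

Slacken the bench vise by swinging the left end of its tommy bar (left as seen from the robot) down about a quarter turn, leaving the die section standing in the jaws. Then draw the die section straight up out of the jaws, tip it over by about 45 degrees so that its stepped far face turns up to the light, and finish holding it still like that in the gripper, with its lowest edge at least 5 cm above the jaw tops. Leave the other things lying where they are.

Things in the scene. Friction and masses are not known exactly. Their poses are not given: they have to be found in the camera images.
- section_centre (a point): Centre of the ground steel die section: 22 mm thick (x, clamped by the jaws), 32 mm wide (y, bare sides to grip), 84 mm tall (z), 0.45 kg. Its foot stands 86 mm above the bench on the vise's throat floor; the jaws cover the lowest 32 mm. The far face (+x, away from the robot) is the stepped one: its top 16 mm is cut back 8 mm and it shows three dark holes.
- heel_edge (a point): Middle of the near lower edge of the die section (11 mm towards the robot from the centre of its foot): its lowest edge once the stepped face is tipped up. Same axes as section_centre, and 42 mm below it at the start.
- jaw_top (a point): Fixed point of the green cast-iron bench vise: middle of the closed jaws at the height of the jaw tops, 118 mm above the bench. x lies along the screw, away from the robot; y along the 66 mm wide jaws, to the left; z up. The far jaw is fixed; the near one (30 mm thick) moves towards the robot as the screw is slackened.
- screw_head (a point): Middle of the tommy bar, on the screw's axis: 97 mm from jaw_top towards the robot along -x and 70 mm above the bench. Same axes as jaw_top. It travels with the near jaw.
- bar_end (a point): Centre of the 15 mm ball on the left end of the steel tommy bar (8 mm round, a ball at each end, 58 mm from the middle). The bar turns about the screw's axis, in the upright plane through screw_head; at the start this ball stands 32 to 55 degrees above the level. Pressing it down slackens the vise.
- vise_handle (a joint): Turn of the tommy bar and screw, rad, counter-clockwise as the robot sees it. 0: tight, left end 55 degrees up; starts at 0 to 0.4. 10 mm lead: the jaw lets go at about 0.7, a quarter turn from the start gives 1.5 to 2 mm of play. About 0.16 N m of friction; stays where it is left. Until slackened the section is clamped fast.
- micrometer: Chrome outside micrometer, about 125 x 50 mm and 18 mm thick, lying flat on the black cast-iron inspection plate (300 x 220 mm, 30 mm high) left of the vise. Not needed. Origin at its underside, below the spindle.
- radius_block: Steel radius block, 50 x 26 x 29 mm with a half-round top, on the inspection plate. Not needed. Origin at the centre of its underside.
- dial_cover: Round brass dial face cover, 58 mm across and 7 mm thick, lying on the inspection plate. Not needed. Origin at the centre of its underside.
- pin_chuck: Black pin chuck, 12 mm thick and 105 mm long, lying on the bench right of the vise. Not needed. Origin at its underside near mid-length.
There are look-alikes about, which are no part of the job. Of the things that look like the part that bears jaw_top, the smallest one is meant.

How it is judged:
By the outcome, as a careful person would: the job done as asked, in the order asked, and still so for the second after the job is handed in, while the arm keeps its last pose, push and grip.
It also fails if it takes over 54 s, if anything falls off the work surface, if the arm or the gripper's body presses on something with over 40 N, if the wrist force passes 120 N, or if a joint passes its speed limit or range.

## Working session

There is one attempt and no reset: what is moved stays moved. The work goes in short steps, Python scripts to look and compute and a tool call to move; the robot and the scene stay as the last step left them, time stands still between calls to the robot, and variables do not carry over. Pictures are saved under pics/ and viewed, and the job is handed in when it is done.

Besides the shell and the picture viewer there is one more tool, called after "Call:" as name(argument=value, ...), one argument or row to a line, values as JSON. servo_tool: Moves the arm, as the interface text tells. Its arguments: {"type":"object","properties":{"moves":{"type":"array"},"grip_force":{"type":"number"}},"required":["moves"]}

```bash
mkdir -p pics; cat > h.py <<'E'
import numpy as np, cv2
from workcell import env, optics, order, models
E
python3 - <<'E'
from h import *
s=env.get_state()
print({k:np.round(v,3).tolist() for k,v in s.items()})
for n in("scene","top"):
    p=optics.read_camera(n); print(p.keys()); print({k:(np.round(p[k],4).tolist()) for k in p if k!="pixels" and not isinstance(p[k],str)})
    cv2.imwrite(f"pics/{n}0.png",p["pixels"])
    for t in["section_centre","heel_edge","jaw_top","screw_head","bar_end","micrometer","radius_block","dial_cover","pin_chuck"]:
        print(t,[(np.round(r["location"],1).tolist(),round(r["conf"],2)) for r in models.pinpoint(t,p)])
E
```

```text
{'clock': 0.0, 'joint_pos': [-1.293, 0.314, 0.045, 1.304, 0.0, 1.431], 'qvel': [-0.001, -0.001, -0.001, -0.001, -0.001, 0.001], 'tau': [-0.0, -48.063, 29.853, 0.019, -0.0, -0.0], 'tcp_pos': [0.233, -0.525, 0.194], 'orientation': [-0.146, -0.692, -0.147, 0.692], 'wrist_force': [0.598, -0.85, -0.207], 'ft_torque': [0.015, -0.052, -0.019], 'finger_gap': 0.085}
dict_keys(['pixels', 'vertical_fov', 'cx', 'cy', 'extrinsics', 'shot'])
{'vertical_fov': 50.4594, 'cx': 277.8843, 'cy': 208.4959, 'extrinsics': [[0.005, 1.0, 0.0016, -0.0025], [-0.7452, 0.0027, 0.6668, 0.2415], [0.6668, -0.0045, 0.7452, -1.5124], [0.0, 0.0, 0.0, 1.0]], 'shot': 1}
section_centre [([256.7, 285.5], 0.58)]
heel_edge []
jaw_top [([261.8, 288.9], 0.94), ([381.6, 132.1], 0.63), ([258.3, 173.4], 0.57)]
screw_head [([356.5, 123.1], 0.79), ([251.3, 161.4], 0.7), ([258.7, 267.1], 0.56), ([256.3, 288.6], 0.34)]
bar_end [([267.9, 136.9], 0.81), ([374.0, 103.7], 0.8), ([279.0, 255.8], 0.7), ([259.8, 265.3], 0.56)]
micrometer [([378.4, 272.5], 0.93)]
radius_block []
dial_cover [([420.2, 255.9], 0.81)]
pin_chuck [([108.8, 297.0], 0.57)]
dict_keys(['pixels', 'vertical_fov', 'cx', 'cy', 'extrinsics', 'shot'])
{'vertical_fov': 45.0045, 'cx': 282.1263, 'cy': 204.1722, 'extrinsics': [[0.0008, -1.0, -0.0094, -0.0052], [0.9944, -0.0002, 0.1058, -0.4469], [-0.1058, -0.0095, 0.9943, -1.3737], [0.0, 0.0, 0.0, 1.0]], 'shot': 2}
section_centre [([192.5, 162.0], 0.5), ([297.6, 117.3], 0.48)]
heel_edge []
jaw_top [([298.0, 231.9], 0.85), ([293.2, 119.4], 0.79), ([155.9, 305.3], 0.73)]
screw_head [([298.6, 158.1], 0.9), ([180.5, 354.7], 0.73), ([429.2, 143.9], 0.47)]
bar_end [([155.9, 369.2], 0.86), ([151.6, 176.6], 0.7), ([275.2, 156.9], 0.52)]
micrometer [([193.7, 164.5], 0.53)]
radius_block [([154.5, 130.6], 0.74)]
dial_cover [([149.9, 176.8], 0.52)]
pin_chuck [([428.9, 142.1], 0.6)]
```

View pics/scene0.png

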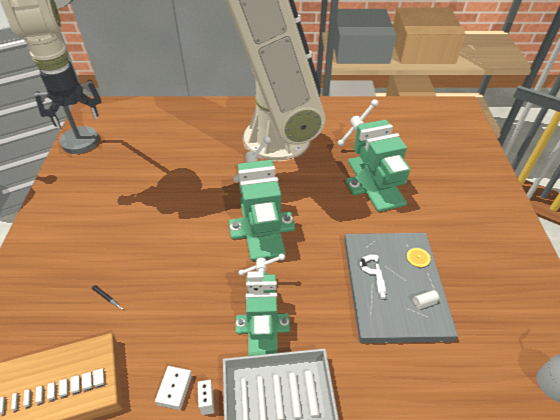

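View pics/top0.png

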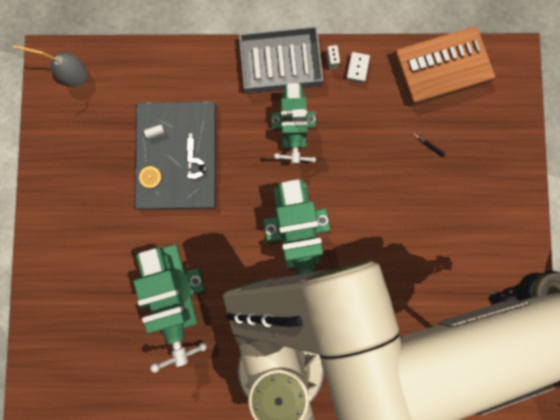

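Three green vises show: the scene picture has them at (260,195), (380,165) and (262,310). The last is the smallest, with the inspection plate to its left, which fits the description. I'll confirm this in an enlarged crop.

```bash
python3 - <<'E'
import cv2,numpy as np
a=cv2.imread("pics/scene0.png")[235:360,205:320]; b=cv2.imread("pics/top0.png")[70:180,240:350]
a=cv2.resize(a,(400,435),interpolation=cv2.INTER_CUBIC); b=cv2.resize(b,(400,435),interpolation=cv2.INTER_CUBIC)
cv2.imwrite("pics/crop0.png",np.hstack([a,b]))
E
```

```text
(no output)
```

View pics/crop0.png

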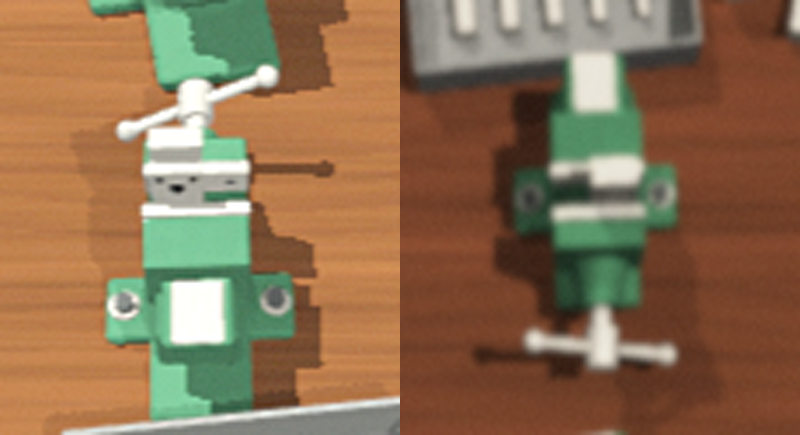

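```bash
cat >> h.py <<'E'
def KE(p):
    f=210/np.tan(np.radians(p["vertical_fov"])/2); return f,p["cx"],p["cy"],np.array(p["extrinsics"])
def proj(p,X):
    f,cx,cy,E=KE(p); c=E[:3,:3]@np.array(X)+E[:3,3]; return np.array([cx+f*c[0]/-c[2], cy+f*-c[1]/-c[2]])
def ray(p,uv):
    f,cx,cy,E=KE(p); d=np.array([(uv[0]-cx)/f,-(uv[1]-cy)/f,-1]); R=E[:3,:3]; return -R.T@E[:3,3], R.T@d
def atz(p,uv,z):
    o,d=ray(p,uv); return o+d*(z-o[2])/d[2]
def tri(obs):
    A=np.zeros((3,3));b=np.zeros(3)
    for p,uv in obs:
        o,d=ray(p,uv); d=d/np.linalg.norm(d); M=np.eye(3)-np.outer(d,d); A+=M;b+=M@o
    X=np.linalg.solve(A,b); return X,[np.round(proj(p,X)-uv,1).tolist() for p,uv in obs]
E
python3 - <<'E'
from h import *
s=optics.read_camera("scene");t=optics.read_camera("top")
S=lambda x,y:np.array([205+x*115/400-.35,235+y*125/435-.35]); T=lambda x,y:np.array([240+x*110/400-.35,70+(y)*110/435-.35]) 
T=lambda x,y:np.array([240+(x-400)*110/400-.35,70+y*110/435-.35])
print("ballL",tri([(s,S(266,76)),(t,T(536,341))]))
print("ballR",tri([(s,S(128,129)),(t,T(667,354))]))
print("head",tri([(s,S(196,100)),(t,T(602,350))]))
print("jaw_top z=.118 scene/top", atz(s,(261.8,288.9),.118),atz(t,(293.2,119.4),.118))
# jaw corners at z=.118: far jaw
for n,a in dict(sfarR=(143,211),sfarL=(247,211),snearL=(247,165)).items(): print(n,atz(s,S(*a),.118))
for n,a in dict(farL=(551,172),farR=(643,170),nearL=(551,212),nearR=(643,212),boltL=(529,194),boltR=(659,193)).items(): print(n,atz(t,T(*a),.118))
print("sec top far corners z=.170 scene");
for a in [(150,158),(202,158),(150,132),(200,132)]: print(atz(s,S(*a),.170))
print("top");
for a in [(592,158),(642,158),(592,184),(642,184)]: print(atz(t,T(*a),.170))
c=lambda p,q:[ (r["conf"],np.round(r["location"],1).tolist(),r["pixels"].sum()) for r in models.outline_of("section_centre",p)]
print(c(s,0),c(t,0))
E
```

```text
ballL (array([0.56659957, 0.00741465, 0.09986559]), [[0.1, -0.0], [0.1, -0.0]])
ballR (array([ 0.56947854, -0.09038286,  0.04017361]), [[0.1, -0.0], [0.1, -0.0]])
head (array([ 0.56621257, -0.04102202,  0.07105065]), [[0.2, -0.0], [0.2, -0.0]])
jaw_top z=.118 scene/top [ 0.66666364 -0.03643217  0.118     ] [ 0.65978244 -0.03476201  0.118     ]
sfarR [ 0.68255722 -0.07099419  0.118     ]
sfarL [ 0.68282075 -0.00598424  0.118     ]
snearL [ 0.64921393 -0.0059275   0.118     ]
farL [ 0.67661756 -0.00329473  0.118     ]
farR [ 0.67784474 -0.06954334  0.118     ]
nearL [ 0.64951307 -0.00332127  0.118     ]
nearR [ 0.64939594 -0.0694211   0.118     ]
boltL [0.66172505 0.01252196 0.118     ]
boltR [ 0.66222819 -0.08097724  0.118     ]
sec top far corners z=.170 scene
[ 0.67711355 -0.06430393  0.17      ]
[ 0.67723823 -0.0329778   0.17      ]
[ 0.65849671 -0.06504904  0.17      ]
[ 0.65861704 -0.0345276   0.17      ]
top
[ 0.67053406 -0.03225331  0.17      ]
[ 0.67046357 -0.06682822  0.17      ]
[ 0.65358882 -0.03223005  0.17      ]
[ 0.65352287 -0.0667564   0.17      ]
[(0.57, [254.3, 280.8], np.int64(335))] [(0.5, [297.9, 118.5], np.int64(153))]
```

The crop confirms it: only the smallest vise, at scene (262,290) and top (294,119), has a section in its jaws. The measured points also fit the given sizes (bar half-length 57.5 mm, head height 0.071). Next I'll check the neighbouring vise for clearance and plan the approach.

```bash
python3 - <<'E'
from h import *
s=optics.read_camera("scene");t=optics.read_camera("top")
print("mid vise jaw",tri([(s,(258.3,173.4)),(t,(298,245))]))
print("anvil", tri([(s,(265,213)),(t,(291,192))]), "far edge",[atz(t,(291,181),z)[0] for z in(.05,.12,.16)])
print("far end foot scene", [atz(s,(265,254),z)[0] for z in(.0,.02,.1)])
st=env.get_state(); q=st["orientation"]
from scipy.spatial.transform import Rotation as R
M=R.from_quat([q[1],q[2],q[3],q[0]]).as_matrix(); print(M.round(3))
for n,tgt in dict(above=[.563,.006,.30]).items():
    print(n,(M.T@(np.array(tgt)-st["tcp_pos"])*100).round(2))
E
```

```text
mid vise jaw (array([ 0.33158108, -0.04857509,  0.14811587]), [[1.0, -0.0], [1.1, -0.0]])
anvil (array([ 0.46533029, -0.03020755,  0.14146174]), [[0.6, -0.0], [0.6, -0.0]]) far edge [np.float64(0.5073749359735709), np.float64(0.49667913957632537), np.float64(0.49056725592075656)]
far end foot scene [np.float64(0.486631412285908), np.float64(0.5011598780068157), np.float64(0.5592737408904465)]
[[ 0.     0.406 -0.914]
 [-0.    -0.914 -0.406]
 [-1.     0.    -0.   ]]
above [-10.52 -35.21 -51.7 ]
```

Call:
servo_tool(
  moves=[
    [-5.2, 0, 0, 0, 1],
    [-5.2, 0, 0, 0, 1],
    [0, -3.4, -5, 0, 1],
    [0, -3.4, -5, 0, 1],
    [0, -3.4, -5, 0, 1],
    [0, -3.4, -5, 0, 1],
    [0, -3.4, -5, 0, 1],
    [0, -3.4, -5, 0, 1],
    [0, -3.4, -5, 0, 1],
    [0, -3.4, -5, 0, 1],
  ],
  grip_force=30,
)

```text
clock: 2.55
tcp_pos: [0.4894, -0.1129, 0.2991]
orientation: [0.147, 0.692, 0.146, -0.691]
wrist_force: [0.5, -1.6, 0.5]
finger_gap: 0.0002
```

Call:
servo_tool(
  moves=[
    [0, -3.4, -5, 0, 1],
    [0, -3.4, -5, 0, 1],
    [0, 0, 0, -0.18, 1],
    [0, 0, 0, -0.18, 1],
    [0, 0, 0, -0.18, 1],
    [0, 0, 0, -0.18, 1],
    [0, 0, 0, -0.18, 1],
    [0, 0, 0, -0.18, 1],
    [0, 0, 0, -0.1, 1],
    [0, 0, 0, 0, 1],
  ],
)

```text
clock: 3.8
tcp_pos: [0.5523, -0.0119, 0.2988]
orientation: [0.506, 0.493, 0.506, -0.494]
wrist_force: [0.8, 0.5, -0.8]
finger_gap: -0.0003
```

```bash
cat >> h.py <<'E'
from scipy.spatial.transform import Rotation as Rot
def where(tgt=None):
    st=env.get_state(); q=st["orientation"]; M=Rot.from_quat([q[1],q[2],q[3],q[0]]).as_matrix()
    print(st["clock"],"tcp",np.round(st["tcp_pos"],4),"toolY ang",np.degrees(np.arctan2(M[1,1],M[0,1])).round(2),"x",M[:,0].round(3),"q",np.round(st["joint_pos"],3),"F",np.round(st["wrist_force"],1),"gap",round(st["finger_gap"],4))
    if tgt is not None: print("move cm",(M.T@(np.array(tgt)-st["tcp_pos"])*100).round(2))
E
python3 - <<'E'
from h import *
where([.566,.006,.16])
t=optics.read_camera("scene"); cv2.imwrite("pics/s1.png",t["pixels"])
E
```

```text
3.8 tcp [ 0.5523 -0.0119  0.2988] toolY ang 1.48 x [-0. -0. -1.] q [-0.167  0.264  0.232  1.538 -0.     1.378] F [ 0.8  0.5 -0.8] gap -0.0003
move cm [13.88  1.41 -1.76]
```

View pics/s1.png

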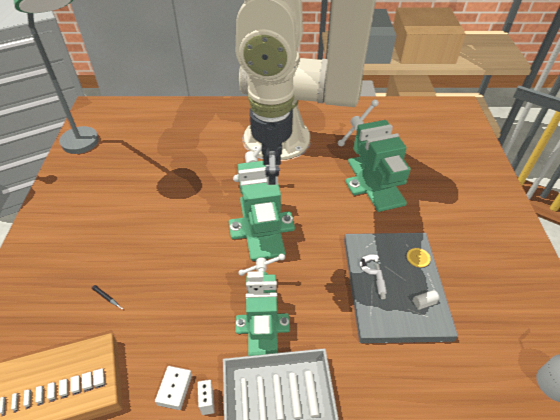

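Call:
servo_tool(
  moves=[
    [4.5, 0.7, -0.9, 0, 1],
    [4.7, 0.7, -0.9, 0, 1],
    [4.7, 0, 0, 0, 1],
    [2.4, 0, 0, 0, 1],
    [2.2, 0, 0, 0, 1],
    [0, 0, 0, 0, 1],
    [0.5, 0, 0, 0, 1],
    [0.5, 0, 0, 0, 1],
    [0.5, 0, 0, 0, 1],
    [0, 0, 0, 0, 1],
  ],
)

```text
clock: 5.1
tcp_pos: [0.5656, 0.0064, 0.0985]
orientation: [0.507, 0.493, 0.507, -0.493]
wrist_force: [0.6, -0.6, 0.6]
finger_gap: 0.0
```

```bash
python3 - <<'E'
from h import *
where()
s=optics.read_camera("scene");t=optics.read_camera("top")
a=cv2.resize(s["pixels"][215:340,205:320],(400,435),interpolation=cv2.INTER_CUBIC);b=cv2.resize(t["pixels"][70:180,240:350],(400,435),interpolation=cv2.INTER_CUBIC)
cv2.imwrite("pics/c2.png",np.hstack([a,b]))
E
```

```text
5.1 tcp [0.5656 0.0064 0.0985] toolY ang 1.54 x [-0.  0. -1.] q [-0.13   0.341 -0.155  1.075 -0.     1.413] F [ 0.6 -0.6  0.6] gap 0.0
```

View pics/c2.png

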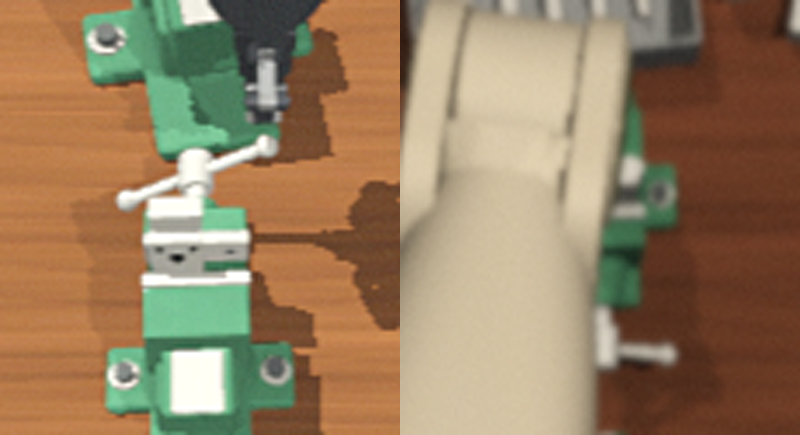

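```bash
python3 - <<'E'
from h import *
s=optics.read_camera("scene"); st=env.get_state()
S=lambda x,y:np.array([205+x*115/400-.35,215+y*125/435-.35])
inv=lambda u:((u-[205,215]+.35)*[400/115,435/125]).round(1)
tc=np.array(st["tcp_pos"]); print("tcp",inv(proj(s,tc)),"up20",inv(proj(s,tc+[0,0,.02])))
print("ball est",inv(proj(s,[.5666,.0074,.0999])))
for a in [(266,122),(266,118)]:
    for z in(.0985,.11): print(a,atz(s,S(*a),z))
    o,d=ray(s,S(*a)); k=(tc[0]-o[0])/d[0]; print("at x tcp",o+k*d)
print("bases",[ (r["location"],r["conf"]) for r in models.pinpoint("bar_end",s)])
E
```

```text
tcp [264.8 145.6] up20 [265.  128.2]
ball est [266.3 145.6]
(266, 122) [0.54559965 0.00738504 0.0985    ]
(266, 122) [0.55412033 0.00722019 0.11      ]
at x tcp [0.56598926 0.00699057 0.12601899]
(266, 118) [0.54215566 0.007419   0.0985    ]
(266, 118) [0.55072199 0.0072537  0.11      ]
at x tcp [0.56598926 0.00695911 0.13049578]
bases [([279.6, 257.7], 0.77), ([375.8, 102.2], 0.67), ([420.2, 258.2], 0.33)]
```

```bash
python3 - <<'E'
from h import *
s=optics.read_camera("scene")
print(proj(s,[.233,-.525,.194]),proj(s,[.5523,-.0119,.2988]))
a=cv2.imread("pics/scene0.png")[60:160,20:140];b=cv2.imread("pics/s1.png")[110:210,215:335]
cv2.imwrite("pics/c3.png",np.hstack([cv2.resize(x,(400,333),interpolation=cv2.INTER_CUBIC) for x in(a,b)]))
E
```

```text
[ 84.16817706 136.38492081] [272.51024986 194.42577973]
```

View pics/c3.png

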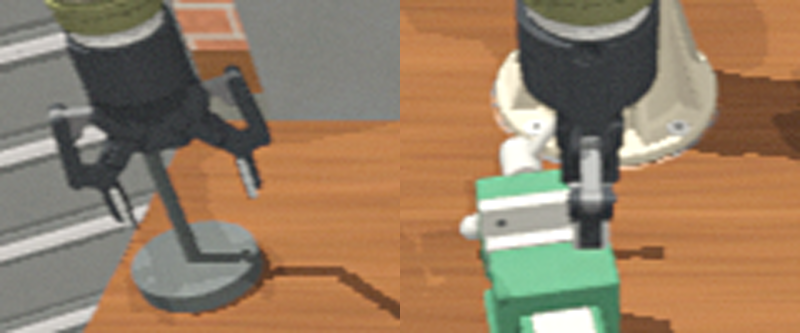

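```bash
python3 - <<'E'
from h import *
s=optics.read_camera("scene")
x=s["pixels"][195:325,250:420]; cv2.imwrite("pics/c4.png",cv2.resize(x,None,fx=4.5,fy=4.5,interpolation=cv2.INTER_CUBIC))
print(proj(s,[0,0,0]), proj(s,[.0,0,.05]))
E
```

```text
[277.15948118 137.33951558] [277.16546932 125.46930526]
```

View pics/c4.png

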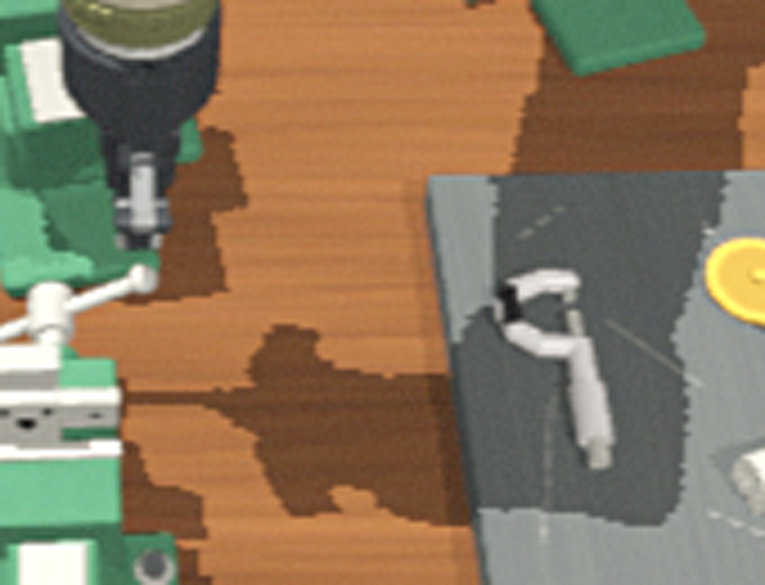

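The visible fingertips, and their shadow beside the ball's, sit about 2.5 cm above the reported TCP. With no contact force so far, I'll descend slowly and watch the force.

Call:
servo_tool(
  moves=[
    [0.4, 0, 0, 0, 1],
    [0.4, 0, 0, 0, 1],
    [0.4, 0, 0, 0, 1],
    [0.4, 0, 0, 0, 1],
    [0.2, 0, 0, 0, 1],
    [0.2, 0, 0, 0, 1],
    [0, 0, 0, 0, 1],
    [0, 0, 0, 0, 1],
    [0, 0, 0, 0, 1],
    [0, 0, 0, 0, 1],
  ],
)

```text
clock: 6.65
tcp_pos: [0.5659, 0.0064, 0.0789]
orientation: [0.507, 0.493, 0.507, -0.493]
wrist_force: [-0.5, -0.3, -1.1]
finger_gap: 0.0001
```

```bash
cat >> h.py <<'E'
def shot(n,r0=195,c0=190,h=130,w=170,cam="scene"):
    s=optics.read_camera(cam); cv2.imwrite("pics/"+n,cv2.resize(s["pixels"][r0:r0+h,c0:c0+w],None,fx=4.5,fy=4.5,interpolation=cv2.INTER_CUBIC)); return s
E
python3 - <<'E'
from h import *
where(); shot("c5.png")
E
```

```text
6.65 tcp [0.5659 0.0064 0.0789] toolY ang 1.55 x [ 0. -0. -1.] q [-0.131  0.356 -0.185  1.03  -0.     1.413] F [-0.5 -0.3 -1.1] gap 0.0001
```

View pics/c5.png

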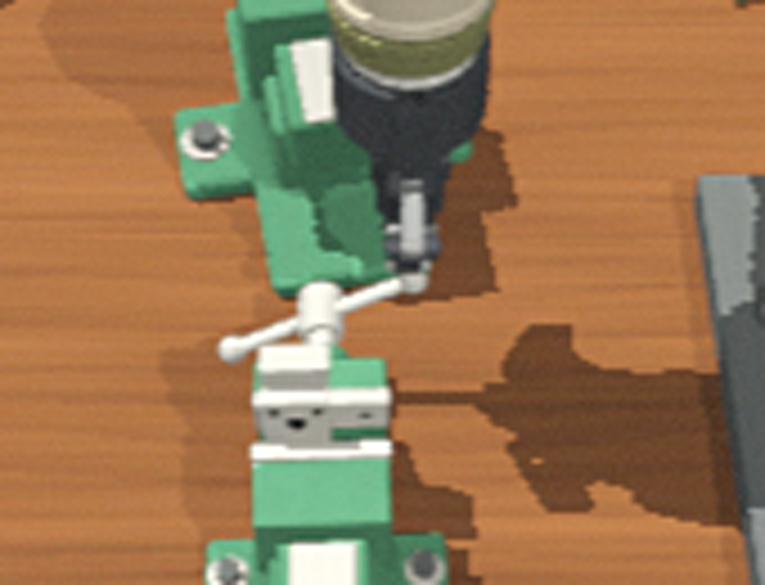

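Call:
servo_tool(
  moves=[
    [0.3, 0, 0, 0, 1],
    [0.3, 0, 0, 0, 1],
    [0.3, 0, 0, 0, 1],
    [0.3, 0, 0, 0, 1],
    [0.3, 0, 0, 0, 1],
    [0, 0, 0, 0, 1],
    [0, 0, 0, 0, 1],
    [0, 0, 0, 0, 1],
    [0, 0, 0, 0, 1],
    [0, 0, 0, 0, 1],
  ],
)

```text
clock: 7.95
tcp_pos: [0.5659, 0.0062, 0.0637]
orientation: [0.507, 0.493, 0.507, -0.493]
wrist_force: [0.1, 1.0, 1.3]
finger_gap: -0.0001
```

```bash
python3 - <<'E'
from h import *
where(); shot("c6.png")
E
```

```text
7.95 tcp [0.5659 0.0062 0.0637] toolY ang 1.54 x [-0. -0. -1.] q [-0.131  0.368 -0.208  0.996 -0.     1.413] F [0.1 1.  1.3] gap -0.0001
```

View pics/c6.png

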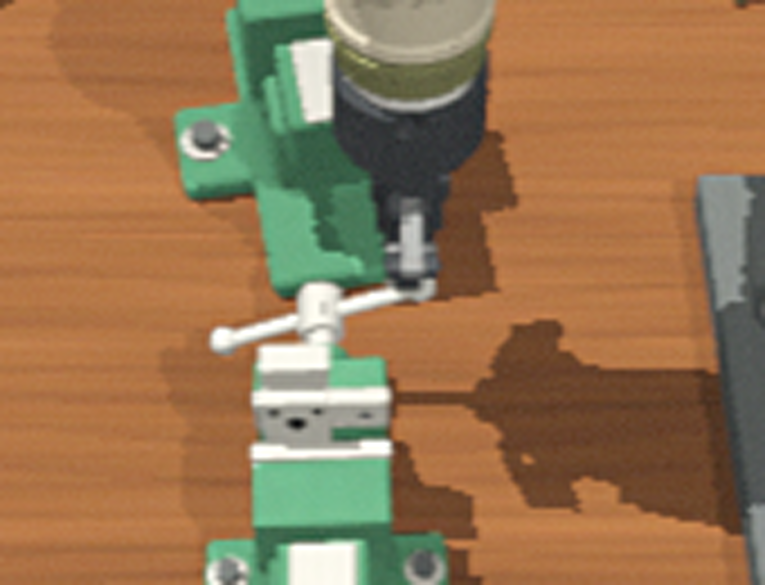

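```bash
cat >> h.py <<'E'
def atx(p,uv,x):
    o,d=ray(p,uv); return o+d*(x-o[0])/d[0]
def bar(p,a,b,r0=195,c0=190,x=.5675):
    A,B=[atx(p,(c0+u[0]/4.5-.4,r0+u[1]/4.5-.4),x) for u in(a,b)]
    print("L",A.round(4),"R",B.round(4),"mid",((A+B)/2).round(4),"ang",np.degrees(np.arctan2(A[2]-B[2],A[1]-B[1])).round(1),"len",np.linalg.norm(A-B).round(4))
E
python3 - <<'E'
from h import *
s=optics.read_camera("scene")
bar(s,(413,278),(232,349)); bar(s,(413,282),(232,348)); bar(s,(425,289),(223,340))
E
```

```text
L [0.5675 0.0077 0.1016] R [ 0.5675 -0.0917  0.0353] mid [ 0.5675 -0.042   0.0684] ang 33.7 len 0.1195
L [0.5675 0.0078 0.098 ] R [ 0.5675 -0.0916  0.0363] mid [ 0.5675 -0.0419  0.0671] ang 31.8 len 0.117
L [0.5675 0.0142 0.0916] R [ 0.5675 -0.0961  0.0441] mid [ 0.5675 -0.041   0.0678] ang 23.3 len 0.1201
```

Call:
servo_tool(
  moves=[
    [0.4, 0, 0, 0, 1],
    [0.4, 0, 0, 0, 1],
    [0.4, 0, 0, 0, 1],
    [0.4, 0, 0, 0, 1],
    [0.4, 0, 0.05, 0, 1],
    [0.4, 0, 0.1, 0, 1],
    [0.4, 0, 0.1, 0, 1],
    [0.4, 0, 0.1, 0, 1],
    [0, 0, 0, 0, 1],
    [0, 0, 0, 0, 1],
  ],
)

```text
clock: 9.3
tcp_pos: [0.5657, 0.0027, 0.0315]
orientation: [0.507, 0.493, 0.507, -0.494]
wrist_force: [0.5, 1.4, 0.5]
finger_gap: -0.0
```

```bash
python3 - <<'E'
from h import *
where(); shot("c7.png")
E
```

```text
9.3 tcp [0.5657 0.0027 0.0315] toolY ang 1.55 x [-0.001 -0.001 -1.   ] q [-1.370e-01  3.960e-01 -2.510e-01  9.230e-01 -1.000e-03  1.407e+00] F [0.5 1.4 0.5] gap -0.0
```

View pics/c7.png

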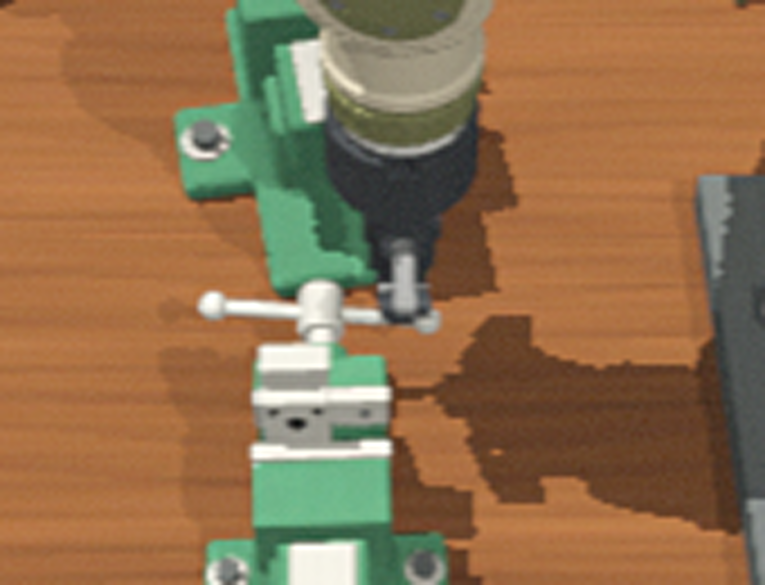

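Call:
servo_tool(
  moves=[
    [0.3, 0, 0.05, 0, 1],
    [0.3, 0, 0.05, 0, 1],
    [0.3, 0, 0.05, 0, 1],
    [0.3, 0, 0.05, 0, 1],
    [0.3, 0, 0.1, 0, 1],
    [0.3, 0, 0.1, 0, 1],
    [0.2, 0, 0.1, 0, 1],
    [0, 0, 0, 0, 1],
    [0, 0, 0, 0, 1],
    [0, 0, 0, 0, 1],
  ],
)

```text
clock: 10.6
tcp_pos: [0.5662, -0.0023, 0.0116]
orientation: [0.507, 0.493, 0.507, -0.493]
wrist_force: [0.5, 0.4, 1.0]
finger_gap: -0.0001
```

```bash
python3 - <<'E'
from h import *
where(); s=shot("c8.png"); bar(s,(428,322),(212,304))
print(atx(s,(190+405/4.5,195+320/4.5),.57))
E
```

```text
10.6 tcp [ 0.5662 -0.0023  0.0116] toolY ang 1.54 x [ 0. -0. -1.] q [-0.146  0.417 -0.276  0.878 -0.     1.398] F [0.5 0.4 1. ] gap -0.0001
L [0.5675 0.0162 0.0608] R [ 0.5675 -0.0998  0.0784] mid [ 0.5675 -0.0418  0.0696] ang -8.6 len 0.1174
[0.57       0.00464515 0.06470414]
```

View pics/c8.png

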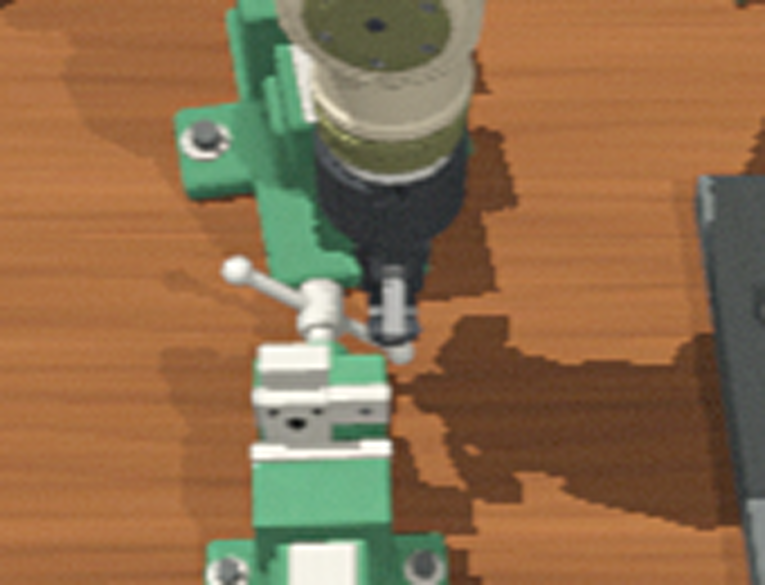

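Call:
servo_tool(
  moves=[
    [0.2, 0, 0.1, 0, 1],
    [0.2, 0, 0.1, 0, 1],
    [0.2, 0, 0.1, 0, 1],
    [0.2, 0, 0.1, 0, 1],
    [0.1, 0, 0.05, 0, 1],
    [0, 0, 0, 0, 1],
    [0, 0, 0, 0, 1],
    [0, 0, 0, 0, 1],
    [0, 0, 0, 0, 1],
    [0, 0, 0, 0, 1],
  ],
)

```text
clock: 11.9
tcp_pos: [0.5664, -0.0066, 0.0028]
orientation: [0.507, 0.493, 0.507, -0.493]
wrist_force: [-0.9, 2.5, 4.2]
finger_gap: -0.0
```

```bash
python3 - <<'E'
from h import *
where(); s=shot("c9.png"); bar(s,(402,352),(237,270))
E
```

```text
11.9 tcp [ 0.5664 -0.0066  0.0028] toolY ang 1.55 x [ 0. -0. -1.] q [-0.153  0.426 -0.286  0.859  0.     1.39 ] F [-0.9  2.5  4.2] gap -0.0
L [0.5675 0.0022 0.0318] R [ 0.5675 -0.0847  0.1092] mid [ 0.5675 -0.0412  0.0705] ang -41.7 len 0.1164
```

View pics/c9.png

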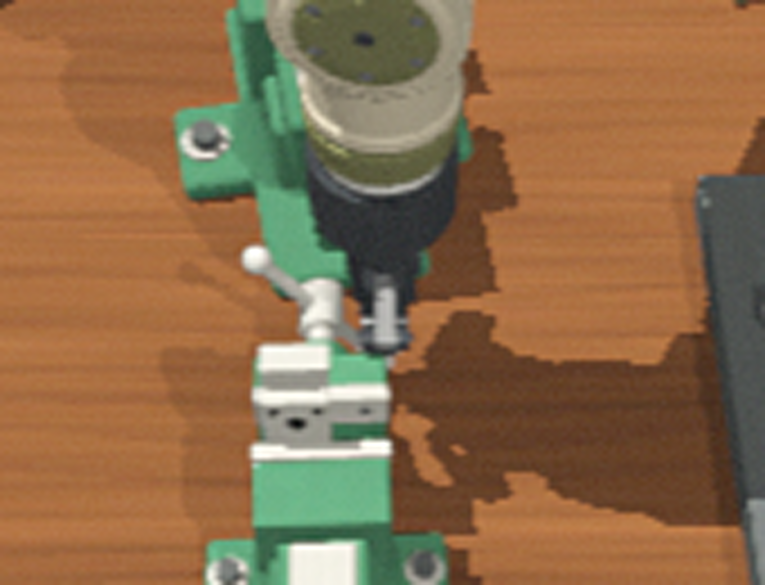

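Call:
servo_tool(
  moves=[
    [-1, 0, -0.1, 0, 1],
    [-4, 0, -0.3, 0, 1],
    [-6, 0, 0, 0, 0],
    [-6, 0, 0, 0, -1],
    [-6, 0, 0, 0, -1],
    [0, 0, 0, -0.18, -1],
    [0, 0, 0, -0.18, -1],
    [0, 0, 0, -0.18, -1],
    [0, 0, 0, -0.18, -1],
    [0, 0, 0, -0.18, -1],
  ],
)

```text
clock: 13.2
tcp_pos: [0.5656, -0.0031, 0.2328]
orientation: [0.671, 0.221, 0.672, -0.222]
wrist_force: [-0.7, 0.9, -0.1]
finger_gap: 0.0851
```

Call:
servo_tool(
  moves=[
    [0, 0, 0, -0.18, -1],
    [0, 0, 0, -0.18, -1],
    [0, 0, 0, -0.18, -1],
    [0, 0, 0, -0.13, -1],
    [0, 0, 0, 0, -1],
    [0, -2, 3, 0, -1],
    [0, -2, 3, 0, -1],
    [0, -0.5, 3, 0, -1],
    [0, 0, 0, 0, -1],
    [0, 0, 0, 0, -1],
  ],
)

```text
clock: 14.45
tcp_pos: [0.6565, -0.0451, 0.2324]
orientation: [0.707, -0.009, 0.708, 0.009]
wrist_force: [-0.4, -0.4, 0.2]
finger_gap: 0.0853
```

```bash
python3 - <<'E'
from h import *
where([.6645,-.0495,.15]); s=shot("c10.png")
E
```

```text
14.45 tcp [ 0.6565 -0.0451  0.2324] toolY ang 91.43 x [-0.001 -0.    -1.   ] q [-0.19   0.483  0.39   1.479 -0.    -0.215] F [-0.4 -0.4  0.2] gap 0.0853
move cm [ 8.24 -0.46  0.8 ]
```

View pics/c10.png

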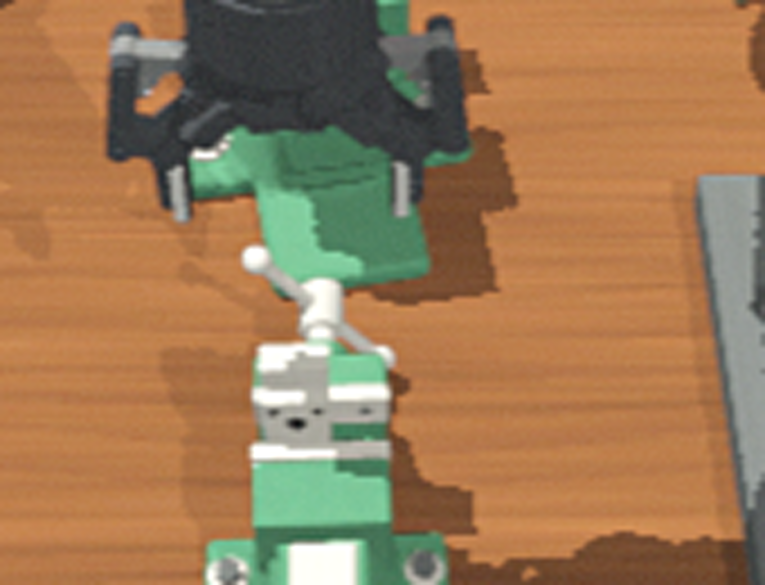

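```bash
python3 - <<'E'
from h import *
s=optics.read_camera("scene")
bar(s,(385,357),(256,259))
for a in[(182,219),(403,215)]: print(atx(s,(190+a[0]/4.5-.4,195+a[1]/4.5-.4),.6675))
for c in [(258,349),(329,349),(258,373),(329,373)]: print(atz(s,(190+c[0]/4.5-.4,195+c[1]/4.5-.4),.170).round(4))
t=optics.read_camera("top")
E
```

```text
L [ 0.5675 -0.0072  0.0269] R [ 0.5675 -0.0742  0.1189] mid [ 0.5675 -0.0407  0.0729] ang -54.0 len 0.1138
[ 0.6675     -0.09313356  0.2841989 ]
[0.6675     0.00108839 0.28652956]
[ 0.6574 -0.0669  0.17  ]
[ 0.6575 -0.0334  0.17  ]
[ 0.6708 -0.0663  0.17  ]
[ 0.6709 -0.0331  0.17  ]
```

Call:
servo_tool(
  moves=[
    [3, -0.4, 0.8, 0, -1],
    [3, 0, 0, 0, -1],
    [2, 0, 0, 0, -1],
    [1, 0, 0, 0, -0.2],
    [0, 0, 0, 0, -0.2],
    [0, 0, 0, 0, -0.2],
    [0, 0, 0, 0, -0.2],
    [0, 0, 0, 0, -0.2],
    [0, 0, 0, 0, -0.2],
    [0, 0, 0, 0, -0.2],
  ],
)

```text
clock: 15.85
tcp_pos: [0.6654, -0.049, 0.1428]
orientation: [0.707, -0.009, 0.707, 0.009]
wrist_force: [0.4, 0.3, 0.1]
finger_gap: 0.0513
```

```bash
python3 - <<'E'
from h import *
where([.6645,-.0495,.15]); s=shot("c11.png",r0=215,w=130); s=optics.read_camera("top"); cv2.imwrite("pics/t11.png",s["pixels"])
E
```

```text
15.85 tcp [ 0.6654 -0.049   0.1428] toolY ang 91.5 x [ 0. -0. -1.] q [-0.194  0.512  0.219  1.278 -0.    -0.22 ] F [0.4 0.3 0.1] gap 0.0513
move cm [-0.72 -0.04 -0.09]
```

View pics/c11.png

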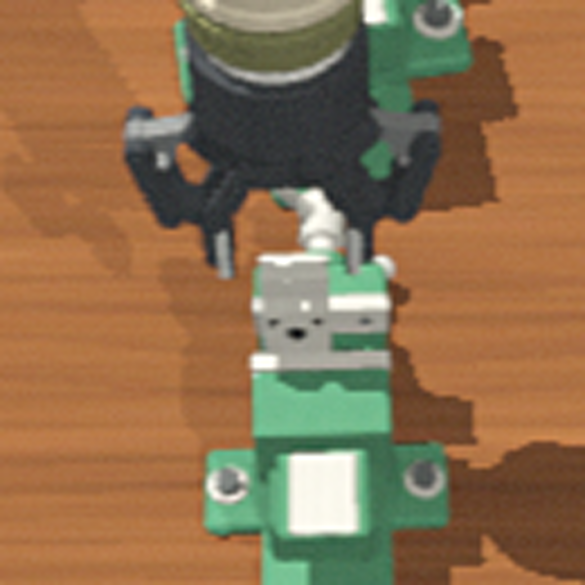

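View pics/t11.png

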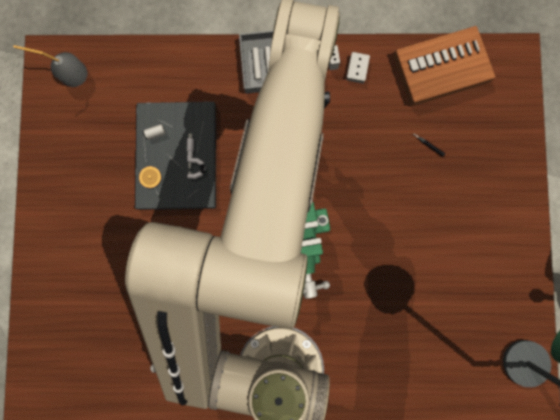

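```bash
python3 - <<'E'
from h import *
s=optics.read_camera("scene")
for x in(.6655,.6765):
  for a in[(226,276),(353,272)]: print(x,atx(s,(190+a[0]/4.5-.4,215+a[1]/4.5-.4),x))
E
```

```text
0.6655 [ 0.6655     -0.08169322  0.16794814]
0.6655 [ 0.6655     -0.02193043  0.17097478]
0.6765 [ 0.6765     -0.08008098  0.1847376 ]
0.6765 [ 0.6765     -0.02157536  0.18770057]
```

Call:
servo_tool(
  moves=[
    [1.5, 0, 0, 0, -0.2],
    [1.5, 0, 0, 0, -0.2],
    [1, 0, 0, 0, -0.2],
    [0.5, 0, 0, 0, -0.2],
    [0.3, 0, 0, 0, -0.2],
    [0, 0, 0, 0, -0.2],
    [0, 0, 0, 0, -0.2],
    [0, 0, 0, 0, -0.2],
    [0, 0, 0, 0, -0.2],
    [0, 0, 0, 0, -0.2],
  ],
)

```text
clock: 17.25
tcp_pos: [0.6654, -0.049, 0.0949]
orientation: [0.707, -0.009, 0.707, 0.009]
wrist_force: [0.1, 0.6, -0.3]
finger_gap: 0.051
```

```bash
python3 - <<'E'
from h import *
where(); s=shot("c12.png",r0=215,w=130)
E
```

```text
17.25 tcp [ 0.6654 -0.049   0.0949] toolY ang 91.5 x [ 0. -0. -1.] q [-0.194  0.533  0.134  1.172 -0.    -0.22 ] F [ 0.1  0.6 -0.3] gap 0.051
```

View pics/c12.png

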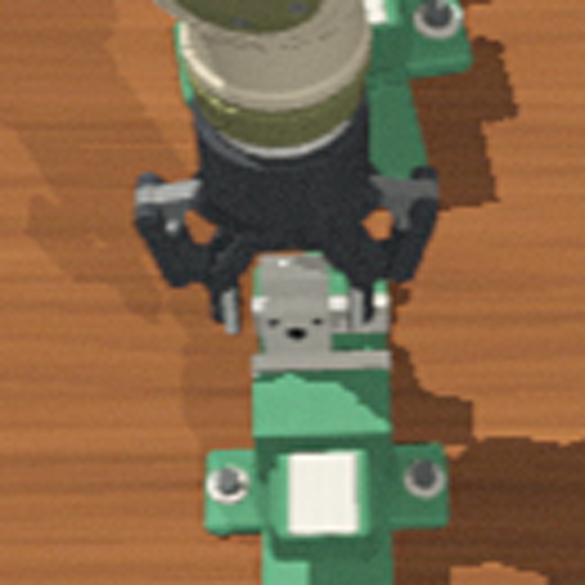

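Call:
servo_tool(
  moves=[
    [0.4, 0, 0, 0, -0.2],
    [0.4, 0, 0, 0, -0.2],
    [0.2, 0, 0, 0, 0],
    [0, 0, 0, 0, 0.2],
    [0, 0, 0, 0, 0.4],
    [0, 0, 0, 0, 0.6],
    [0, 0, 0, 0, 1],
    [0, 0, 0, 0, 1],
    [0, 0, 0, 0, 1],
    [0, 0, 0, 0, 1],
  ],
  grip_force=60,
)

```text
clock: 18.55
tcp_pos: [0.6652, -0.0488, 0.0847]
orientation: [0.707, -0.009, 0.707, 0.009]
wrist_force: [-0.8, 1.3, -1.3]
finger_gap: 0.0314
```

```bash
python3 - <<'E'
from h import *
where(); s=shot("c13.png",r0=215,w=130)
E
```

```text
18.55 tcp [ 0.6652 -0.0488  0.0847] toolY ang 91.51 x [-0.  0. -1.] q [-0.194  0.538  0.118  1.15   0.    -0.22 ] F [-0.8  1.3 -1.3] gap 0.0314
```

View pics/c13.png

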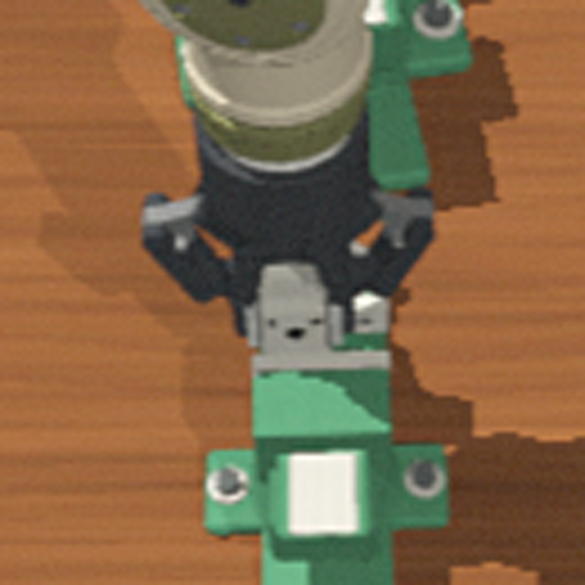

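Call:
servo_tool(
  moves=[
    [-0.2, 0, 0, 0, 1],
    [-0.4, 0, 0, 0, 1],
    [-0.6, 0, 0, 0, 1],
    [-0.6, 0, 0, 0, 1],
    [-0.6, 0, 0, 0, 1],
    [-0.6, 0, 0, 0, 1],
    [-0.6, 0, 0, 0, 1],
    [-0.6, 0, 0, 0, 1],
    [0, 0, 0, 0, 1],
    [0, 0, 0, 0, 1],
  ],
)

```text
clock: 19.85
tcp_pos: [0.6653, -0.049, 0.1267]
orientation: [0.707, -0.009, 0.707, 0.009]
wrist_force: [0.3, 0.5, -4.6]
finger_gap: 0.0314
```

```bash
python3 - <<'E'
from h import *
where(); s=shot("c14.png",r0=215,w=130)
E
```

```text
19.85 tcp [ 0.6653 -0.049   0.1267] toolY ang 91.5 x [-0. -0. -1.] q [-0.194  0.518  0.189  1.242 -0.    -0.22 ] F [ 0.3  0.5 -4.6] gap 0.0314
```

View pics/c14.png

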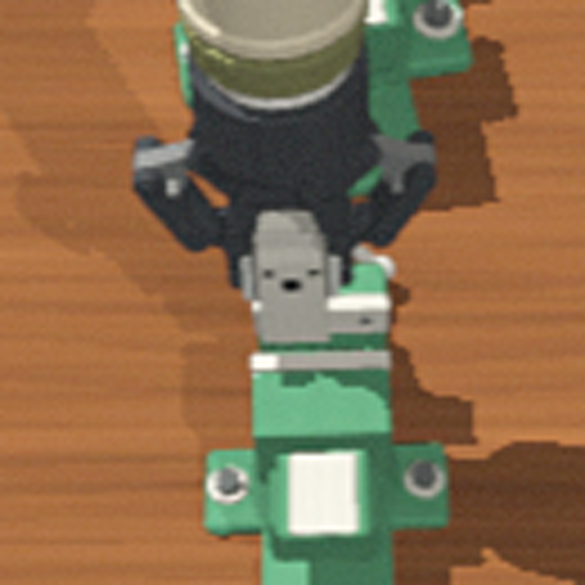

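Call:
servo_tool(
  moves=[
    [0.3, 0, 0, 0, 1],
    [0.4, 0, 0, 0, 1],
    [0.3, 0, 0, 0, 1],
    [0.2, 0, 0, 0, 1],
    [0.2, 0, 0, 0, 1],
    [0.2, 0, 0, 0, 1],
    [0, 0, 0, 0, 1],
    [0, 0, 0, 0, 1],
    [0, 0, 0, 0, 1],
    [0, 0, 0, 0, 1],
  ],
)

```text
clock: 21.15
tcp_pos: [0.6652, -0.049, 0.1108]
orientation: [0.707, -0.009, 0.707, 0.009]
wrist_force: [0.5, 0.3, -4.7]
finger_gap: 0.0316
```

```bash
python3 - <<'E'
from h import *
where(); s=shot("c15.png",r0=215,w=130)
E
```

```text
21.15 tcp [ 0.6652 -0.049   0.1108] toolY ang 91.5 x [-0. -0. -1.] q [-0.194  0.525  0.161  1.207 -0.    -0.22 ] F [ 0.5  0.3 -4.7] gap 0.0316
```

View pics/c15.png

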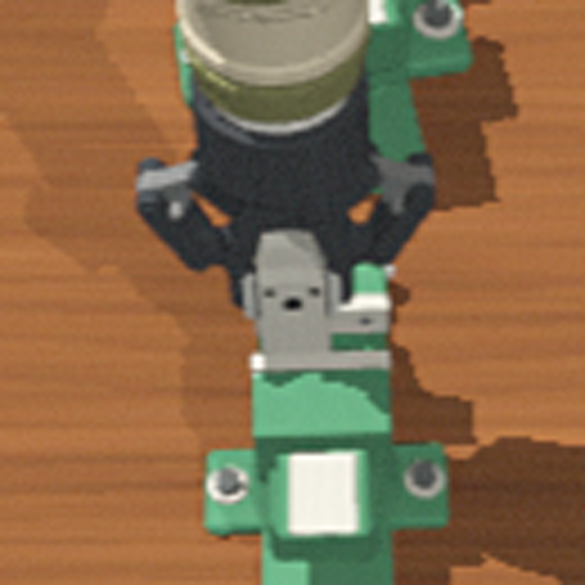

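Call:
servo_tool(
  moves=[
    [0, 0, 0, 0, 1],
    [0, 0, 0, 0, 1],
    [-0.04, 0, -0.3, 0, 1],
    [-0.04, 0, -0.3, 0, 1],
    [-0.02, 0, -0.25, 0, 1],
    [0, 0, -0.25, 0, 1],
    [0, 0, -0.25, 0, 1],
    [0, 0, -0.25, 0, 1],
    [0, 0, 0, 0, 1],
    [0, 0, 0, 0, 1],
  ],
  grip_force=25,
)

```text
clock: 22.45
tcp_pos: [0.6543, -0.0493, 0.1136]
orientation: [0.711, -0.009, 0.703, 0.01]
wrist_force: [8.9, 1.7, -5.8]
finger_gap: 0.0312
```

```bash
python3 - <<'E'
from h import *
where(); s=shot("c16.png",r0=215,w=130)
E
```

```text
22.45 tcp [ 0.6543 -0.0493  0.1136] toolY ang 91.54 x [ 0.01  0.   -1.  ] q [-0.199  0.493  0.115  1.183  0.002 -0.225] F [ 8.9  1.7 -5.8] gap 0.0312
```

View pics/c16.png

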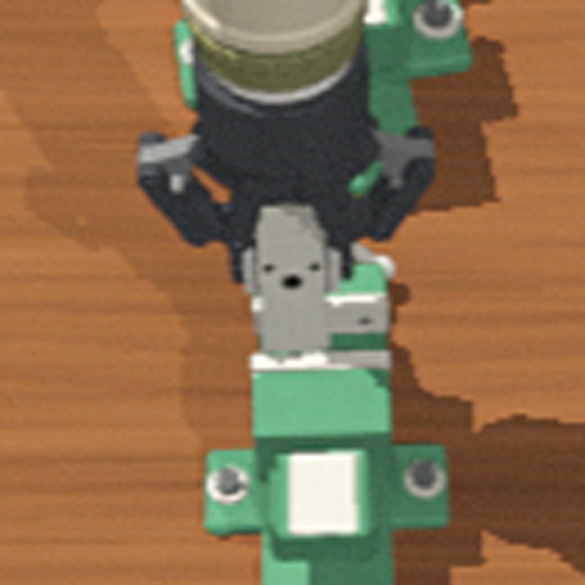

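Call:
servo_tool(
  moves=[
    [0.02, 0, -0.25, 0, 1],
    [0.03, 0, -0.25, 0, 1],
    [0.04, 0, -0.25, 0, 1],
    [0.05, 0, -0.25, 0, 1],
    [0.06, 0, -0.25, 0, 1],
    [0.07, 0, -0.25, 0, 1],
    [0, 0, 0, 0, 1],
    [0, 0, 0, 0, 1],
    [0, 0, 0, 0, 1],
    [0, 0, 0, 0, 1],
  ],
  grip_force=20,
)

```text
clock: 23.75
tcp_pos: [0.6409, -0.0497, 0.1128]
orientation: [0.712, -0.01, 0.702, 0.009]
wrist_force: [9.2, 2.0, -0.0]
finger_gap: 0.0311
```

```bash
python3 - <<'E'
from h import *
where(); s=shot("c17.png",r0=215,w=130)
E
```

```text
23.75 tcp [ 0.6409 -0.0497  0.1128] toolY ang 91.55 x [ 0.014 -0.    -1.   ] q [-0.204  0.464  0.067  1.16   0.003 -0.231] F [ 9.2  2.  -0. ] gap 0.0311
```

View pics/c17.png

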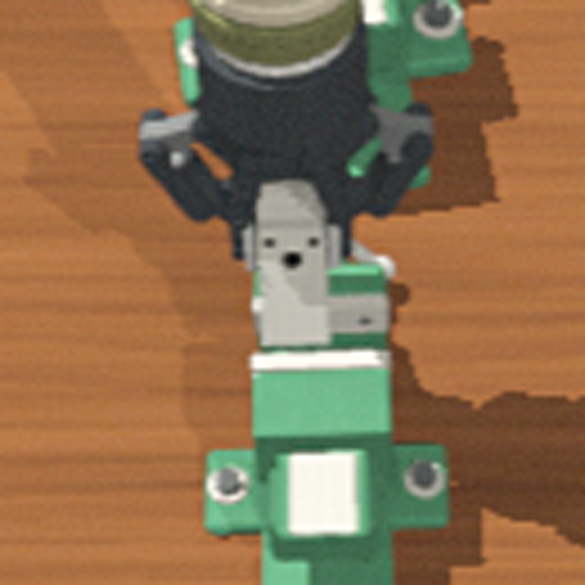

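Call:
servo_tool(
  moves=[
    [0.1, 0, -0.3, 0, 1],
    [0.12, 0, -0.3, 0, 1],
    [0.15, 0, -0.3, 0, 1],
    [0.17, 0, -0.3, 0, 1],
    [0.18, 0, -0.3, 0, 1],
    [0.18, 0, -0.2, 0, 1],
    [0, 0, 0, 0, 1],
    [0, 0, 0, 0, 1],
    [0, 0, 0, 0, 1],
    [0, 0, 0, 0, 1],
  ],
  grip_force=20,
)

```text
clock: 25.05
tcp_pos: [0.624, -0.0504, 0.1053]
orientation: [0.712, -0.01, 0.702, 0.009]
wrist_force: [7.2, 2.4, 7.2]
finger_gap: 0.0313
```

```bash
python3 - <<'E'
from h import *
where(); s=shot("c18.png",r0=215,w=130)
E
```

```text
25.05 tcp [ 0.624  -0.0504  0.1053] toolY ang 91.55 x [ 0.015 -0.001 -1.   ] q [-0.21   0.435  0.003  1.124  0.002 -0.237] F [7.2 2.4 7.2] gap 0.0313
```

View pics/c18.png

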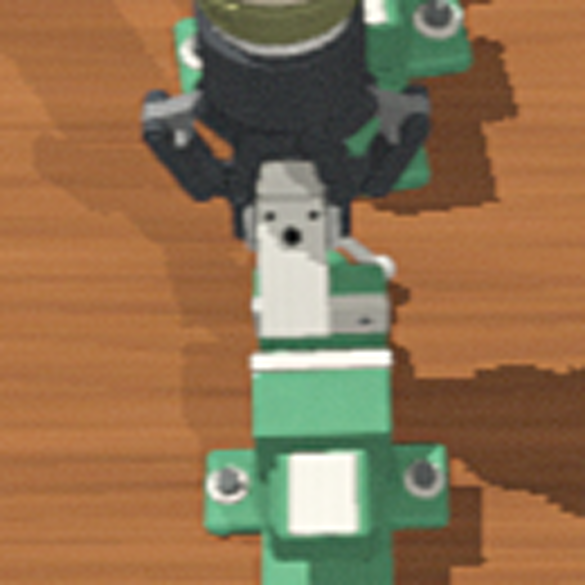

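```bash
cat > fit.py <<'E'
from h import *
from scipy.optimize import least_squares
def fit(p,px,py,rows,r0=215):
    # rows: toe(far bottom edge), step edge(outer), top far edge ; crop rows
    obs=np.array(rows)/4.5+r0-.4
    def pts(v):
        pz,c,phi=v[0],v[1],v[2]; u=np.array([-np.sin(phi),np.cos(phi)]); m=np.array([np.cos(phi),np.sin(phi)])
        P=np.array([px,pz]); q=[P+(h-c)*u+o*m for h,o in((0,.011),(.068,.011),(.084,.003))]
        return [[a[0],py,a[1]] for a in q]
    best=least_squares(lambda v:np.append([proj(p,x)[1] for x in pts(v)]-obs,(v[1]-.06)/.004*.3),[.15,.06,.6])
    v=best.x; hz=v[0]-v[1]*np.cos(v[2])-.011*np.sin(v[2])
    print("pz %.4f c %.4f phi %.1f deg heel z %.4f"%(v[0],v[1],np.degrees(v[2]),hz),best.fun.round(2)); return v
E
python3 - <<'E'
from fit import *
s=optics.read_camera("scene")
fit(s,.624,-.0495,(336,197,161)); fit(s,.624,-.0495,(336,201,161)); fit(s,.628,-.0495,(336,197,161))
fit(s,.6652,-.0495,(358,266,232))
x=s["pixels"][240:300,235:275]; cv2.imwrite("pics/c19.png",cv2.resize(x,None,fx=9,fy=9,interpolation=cv2.INTER_CUBIC))
E
```

```text
pz 0.1634 c 0.0600 phi 43.4 deg heel z 0.1122 [-0.   -0.01  0.01  0.  ]
pz 0.1647 c 0.0612 phi 39.3 deg heel z 0.1104 [-0.08 -0.34  0.41  0.09]
pz 0.1690 c 0.0598 phi 41.7 deg heel z 0.1170 [ 0.02  0.05 -0.06 -0.02]
pz 0.1809 c 0.0600 phi 6.0 deg heel z 0.1201 [-0.03  0.26 -0.23 -0.  ]
```

View pics/c19.png

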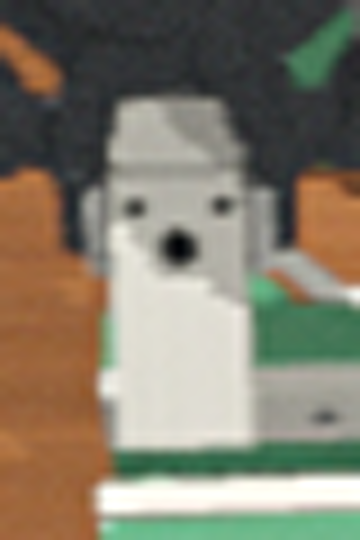

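Call:
servo_tool(
  moves=[
    [0.15, 0, -0.15, 0, 1],
    [0.15, 0, -0.2, 0, 1],
    [0, 0, 0, 0, 1],
    [0, 0, 0, 0, 1],
    [0, 0, 0, 0, 1],
    [0, 0, 0, 0, 1],
    [0, 0, 0, 0, 1],
    [0, 0, 0, 0, 1],
    [0, 0, 0, 0, 1],
    [0, 0, 0, 0, 1],
  ],
  grip_force=20,
)

```text
clock: 26.4
tcp_pos: [0.6206, -0.0506, 0.1025]
orientation: [0.713, -0.01, 0.702, 0.009]
wrist_force: [6.6, 1.9, 8.1]
finger_gap: 0.0316
```

Call:
servo_tool(
  moves=[
    [0, 0, 0, 0, 1],
    [0, 0, 0, 0, 1],
    [0, 0, 0, 0, 1],
    [0, 0, 0, 0, 1],
    [-0.2, 0, 0, 0, 1],
    [-0.4, 0, 0, 0, 1],
    [-0.8, 0, 0, 0, 1],
    [-1, 0, 0, 0, 1],
    [-0.6, 0, 0, 0, 1],
    [0, 0, 0, 0, 1],
  ],
  grip_force=110,
)

```text
clock: 27.65
tcp_pos: [0.6139, -0.0504, 0.1274]
orientation: [0.707, -0.009, 0.707, 0.009]
wrist_force: [0.6, 0.2, -5.0]
finger_gap: 0.0304
```

```bash
python3 - <<'E'
from h import *
where(); s=optics.read_camera("scene")
x=s["pixels"][220:300,225:295]; cv2.imwrite("pics/c20.png",cv2.resize(x,None,fx=7,fy=7,interpolation=cv2.INTER_CUBIC))
E
```

```text
27.65 tcp [ 0.6139 -0.0504  0.1274] toolY ang 91.5 x [ 0. -0. -1.] q [-0.212  0.418  0.032  1.185 -0.    -0.238] F [ 0.6  0.2 -5. ] gap 0.0304
```

View pics/c20.png

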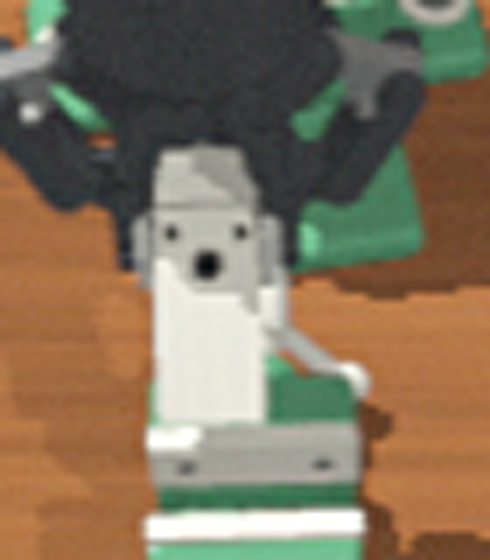

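Call:
servo_tool(
  moves=[
    [-0.5, 0, 0, 0, 1],
    [-1, 0, 0, 0, 1],
    [-1.5, 0, 0, 0, 1],
    [-1.5, 0, 0, 0, 1],
    [-1.5, 0, 0, 0, 1],
    [-1, 0, 0, 0, 1],
    [-0.5, 0, 0, 0, 1],
    [0, 0, 0, 0, 1],
    [0, 0, 0, 0, 1],
    [0, 0, 0, 0, 1],
  ],
)

```text
clock: 28.95
tcp_pos: [0.6135, -0.0503, 0.2014]
orientation: [0.707, -0.009, 0.707, 0.009]
wrist_force: [0.9, 0.4, -4.4]
finger_gap: 0.0307
```

```bash
python3 - <<'E'
from h import *
where(); s=optics.read_camera("scene")
x=s["pixels"][195:295,215:305]; cv2.imwrite("pics/c21.png",cv2.resize(x,None,fx=6,fy=6,interpolation=cv2.INTER_CUBIC))
E
```

```text
28.95 tcp [ 0.6135 -0.0503  0.2014] toolY ang 91.5 x [-0.001  0.    -1.   ] q [-0.212  0.394  0.178  1.356 -0.    -0.238] F [ 0.9  0.4 -4.4] gap 0.0307
```

View pics/c21.png

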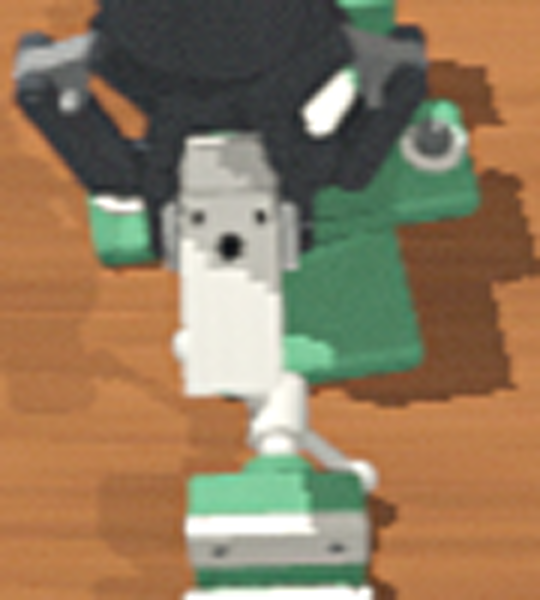

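```bash
python3 - <<'E'
from fit import *
s=optics.read_camera("scene")
k=4.5/6
for px in(.6135,.617):
  for r in((394,193,137),(394,196,137),(394,190,136),(392,193,139)): fit(s,px,-.0503,[k*a for a in r],r0=195)
# toe width / y-scale check of depth: bottom edge cols 185..282
f,cx,cy,E=KE(s)
print("depth from widths: toe",.032*f/(97/6),"step",.032*f/((276-180)/6.))
for nm in("section_centre","heel_edge"): print(nm,[(np.round(r["location"],1),round(r["conf"],2)) for r in models.pinpoint(nm,s)][:3])
E
```

```text
pz 0.2648 c 0.0638 phi 43.7 deg heel z 0.2110 [-0.37 -0.34  0.66  0.29]
pz 0.2646 c 0.0638 phi 41.5 deg heel z 0.2095 [-0.35 -0.54  0.84  0.29]
pz 0.2664 c 0.0645 phi 45.8 deg heel z 0.2135 [-0.46 -0.19  0.6   0.34]
pz 0.2619 c 0.0619 phi 42.2 deg heel z 0.2086 [-0.18 -0.23  0.38  0.14]
pz 0.2681 c 0.0631 phi 42.7 deg heel z 0.2143 [-0.29 -0.33  0.58  0.23]
pz 0.2681 c 0.0632 phi 40.5 deg heel z 0.2129 [-0.28 -0.52  0.77  0.24]
pz 0.2693 c 0.0636 phi 45.1 deg heel z 0.2167 [-0.35 -0.19  0.51  0.27]
pz 0.2656 c 0.0613 phi 40.9 deg heel z 0.2120 [-0.12 -0.2   0.3   0.1 ]
depth from widths: toe 0.882156076274924 step 0.8913452020694546
section_centre [(array([249.9, 237. ]), 0.76)]
heel_edge [(array([252.7, 258.1]), 0.82)]
```

```bash
python3 - <<'E'
from h import *
s=optics.read_camera("scene"); print(atx(s,(252.7,258.1),.6495)); where(); cv2.imwrite("pics/final.png",s["pixels"])
E
```

```text
[ 0.6495     -0.05326902  0.20997419]
29.2 tcp [ 0.6138 -0.0503  0.2019] toolY ang 91.5 x [-0.  0. -1.] q [-0.212  0.394  0.179  1.356 -0.    -0.238] F [-0.2  0.1 -6.1] gap 0.0305
```

View pics/final.png

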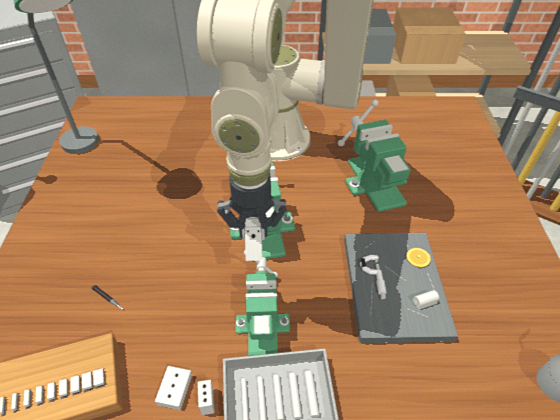

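The section is held tipped at about (253,240), its heel at (253,258), about 9 cm above the jaw tops. Everything else lies where it was, so I'm handing in.

```bash
python3 - <<'E'
from h import *
print(order.hand_in()); where()
E
```

```text
the job is handed in; nothing more can be done
None
the job is handed in; nothing more can be done
```

The job is done and handed in at about 29 s, with the die section held still in the gripper, tipped about 45 degrees, stepped face up.

- **Slackening:** I pressed the left end of the smallest vise's tommy bar down from about +33° to −54°, roughly 87°, with the section still standing in the jaws.
- **Lifting:** I gripped the section by its bare sides and drew it straight up until its foot was about 10 mm clear of the jaw tops. The wrist force matched its weight at about 4.6 N.
- **Tipping:** The moves cannot tilt the tool. I lowered the foot about 6 mm back between the open jaws and levered the near face over the near jaw's edge in a light grip. That took at most about 10 N of force. Then I gripped it at 110 N and lifted.

**Last checks:**
- **Tilt:** the picture fit gave 41 to 46°, and the levering movement suggested about 46°.
- **Height:** two estimates put the lowest edge at about z = 0.21 m, roughly 9 cm above the jaw tops (5 cm was asked).
- **Hold:** the grip was steady (opening 30.5 mm) and the other things looked unmoved.

**Disagreements:**
- The visible fingertips sat about 3 to 4 cm above the reported TCP, so I set heights from the pictures and from contact.
- The two cameras also differed by about 4 to 6 mm in x at the jaws, which was within the width of the pads.

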